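Fetch the cup from behind the bottles

ROBOT

A 6-joint arm with a two-finger parallel gripper is mounted at the origin on the work surface. World frame = base frame: x ahead of the robot, y to its left, z up, the work surface at z = 0. Lengths are in m, angles in rad, forces in N, time in s.
With the tool pointing down it reaches from about 0.375 to 0.975 m from the base axis. Payload 3.8 kg.
Tool frame: the origin (TCP) lies on the centre line of the jaws, within the pads' length; the fingertips stand 14 mm ahead of it and the grasp point (between the pads) lies 5 mm behind it; z points along the fingers, y is the line along which they close (so a half turn about z gives the same grasp; the last joint's range is limited). The gripper opens to 85 mm and grips with 20 to 120 N. Pads are 22 mm wide; open, the fingers measure 114 mm over their backs; the gripper's body (76 mm by 85 mm) begins 54 mm behind the grasp point. The pads swing forward as they close: fully open they stand 13 mm farther back than shut.
Start: joints at [-1.156, 0.264, 1.604, -0, 1.274, -0.037], TCP at [0.295, -0.607, 0.245] pointing down, gripper open.
Joint ranges: [-2.63, 2.63], [-0.94, 2.18], [0.31, 2.57], [-1.31, 4.45], [0, 2.66], [-2.55, 2.55]. Speed limits (rad/s): [2.57, 2.57, 3.14, 3.14, 3.14, 3.14].

INTERFACE

Orientations are given as a rotation vector (axis times angle).
In Python, from workcell import bot, eyes, spot_in gives the robot as it stands.
- The arm moves only by the tool carry_out, never from a script. Its argument "series" is text: rows parted by semicolons, each of 4 numbers parted by spaces: the shift along the world's x, y, z in m, then the turn about the world's z in degrees. In form: tx ty tz roll; .... A call has 1 to 20 rows; each row shifts and turns the commanded pose from where the row before left it; what a row does not reach is not made up. A row lasts 1/8 s, in which the tool goes at most 62.5 mm and 10.7 degrees, less where a joint would pass 70% of its speed; a pose out of reach is approached as far as the arm can. A call is refused whole if a number of a shift passes 0.0625 or a number of a turn 10.7, either way. A call with a gripper value outside its range is refused whole. "jaw" is the gripper command: -1 is shut, 1 is fully open, values between are in proportion, set as the call begins (left out, the last holds). The fingers move at their own pace and stop on an object; "grip_force" is the grip in N (left out, the last holds). Time passes only in rows, so rows that do not move let the fingers close. It gives the time, the measured TCP pose, the force, the opening and the grip force at its end, in the units of the state.
- bot.read_state(): the state, without advancing time (a new reading comes with each control period).
- eyes.read_camera(name): name is "scene" or "top" or "wrist"; returns (picture, depth): 480x640x3 uint8, blue, green, red; 480x640 float32, m along the optical axis (not along the pixel's ray), 0 where there is no reading.
- eyes.get_calibration(name): a dict with "K" (3x3 intrinsics, pixels), "distortion" ([k1, k2, p1, p2, k3] as OpenCV has them; the pictures are not rectified), "position" and "rotation" of the camera in the world; the wrist camera has in their place "T_tool_cam" (4x4, takes a point from camera to tool coordinates, whose origin is the TCP and whose axes are the flange's). Camera axes: x right, y down, z forward; pixel columns grow to the right and rows downward; lengths in m; the calibration is good to about 2 mm. A picture is of the moment at which its call begins: read the wrist's pose just before it. get_calibration takes no time and is no camera call.
- bot.finish_job(): hands the job in; it is judged then, once.
Trained networks look in the newest picture that a camera, given by its name, has taken for a name from the list of things; names that differ only in an ending like _2 or _b are one class to them, and where a whole thing is asked for, a point or a joint stands for the part that bears it (a point fixed in the world has none). Each returns a list of dicts, best first, with "score" (0 to 1); they miss things now and then, are a little off and sometimes report something else, mostly with a low value. They report only what shows in the picture. A call takes as long as a camera call. They do not tell look-alikes from the thing itself.
- spot_in(camera, target): "rect" ([centre column, centre row, width, height] in pixels, round what is visible of it).
The state is a dict: "time": time; "q": joint angles; "joint_vel": joint speeds; "joint_torque": joint torques, N m; "tool_pos": TCP position; "tcp_rot": TCP orientation; "wrist_force": force on the tool from outside, world axes, zero at the start; "torque": the same for the moment, N m; "width": opening from 0.0 (shut) to 1.0 (fully open); "grip_force": force on a finger pad.
Only numpy, scipy, OpenCV 4.12 (cv2) and the standard library are available. Lean on these libraries where they do the work, as an engineer would, in place of code of your own. Each camera call takes 0.05 s, during which the arm holds its last target. There are 200 camera calls.

TASK

Get the little open cup out from behind the two tall bottles in the wooden tray: first stand both bottles on the empty ware board, then set the cup upright in the middle of the banding wheel, and only then put the bottles back in the tray, the round one in the middle of the round tile and the square one in the middle of the square tile. Set everything down upright without dropping it, and leave the lidded jar and the kiln prop where they are in the tray.

Things in the scene. Friction and masses are not known exactly. Their poses are not given: they have to be found in the camera images.
- round_bottle: Tall round bisque-clay bottle, 150 mm high: round body 66 mm across (foot 60 mm) up to 85 mm, sloping shoulder to 106 mm, then a straight round neck 32 mm across from 106 to 150 mm to grip it by. Solid, about 0.3 kg. Starts on the round tile. Origin at the centre of its underside, z up along its axis.
- square_bottle: Tall square bisque-clay bottle, 150 mm high: square body 60 x 60 mm up to 104 mm, then a square neck 30 x 30 mm from 104 to 150 mm to grip it by. Solid, about 0.36 kg. Starts on the square tile. Origin at the centre of its underside, z up; x and y are square to the flat faces of body and neck.
- cup: Little open bisque-clay cup without handle, 54 mm across at the rim (a little narrower at the foot), 46 mm high, wall 4 mm, about 0.09 kg. Stands on the tray floor behind the two bottles, about 20 mm from them, so that a gripper coming down on it would foul them. Origin at the centre of its underside, z up.
- round_tile: Round white plaster tile, 84 mm across, 8 mm thick, fixed on the tray floor: the place of the round bottle. Origin at the centre of its underside; its top is 8 mm above that.
- square_tile: Square white plaster tile, 84 x 84 mm, 8 mm thick, fixed on the tray floor beside the round one: the place of the square bottle. Origin at the centre of its underside; its top is 8 mm above that.
- tray: Low wooden tray, fixed, 200 mm (its x) by 300 mm (its y), floor 12 mm thick; walls 12 mm thick and reaching 45 mm above the table along the back (+x) and both sides (+y, -y); open at the front (-x, towards the robot). The two tiles lie side by side in the front half, 100 mm apart centre to centre along y; the cup stands in the back half near the middle. Origin at the centre of its underside, on the table.
- ware_board: Empty pale wooden board, fixed on the table to one side of the tray, 260 mm along its x, 130 mm along its y, 14 mm thick: the side area with room for both bottles. Origin at the centre of its underside, on the table.
- banding_wheel: Potter's banding wheel on the other side of the tray: flat round aluminium head, 170 mm across, on a dark foot; fixed, it does not turn. Its flat top is 55 mm above the table. Origin at the centre of its underside, on the table, on the axis of the head.
- lidded_jar: Squat clay jar with a knobbed lid (one piece), 54 mm across, 57 mm high, loose, in a back corner of the tray. To be left alone. Origin at the centre of its underside.
- kiln_prop: Short round fired-clay kiln prop with four teeth on top, 42 mm across, 52 mm high, loose, in the other back corner of the tray. To be left alone. Origin at the centre of its underside.
Mind the look-alikes: they are no part of the job. What is shaped like the cup but green is not meant.

How it is judged:
On the way, in this order (a step that is already met when the one before it is completed fails the run):
1. both bottles stand released on the ware board, the cup still in its place in the tray (x of round_bottle in the frame of ware_board between -0.115 and 0.115 m and y of round_bottle in the frame of ware_board between -0.05 and 0.05 m and z of round_bottle in the frame of ware_board between 0.009 and 0.019 m and angle between each of round_bottle, square_bottle's own z axis and vertical below 0.12 rad and linear speed of each of round_bottle, square_bottle below 0.03 m/s and angular speed of each of round_bottle, square_bottle below 0.3 rad/s and contact force between each of round_bottle, square_bottle and the fingers below 0.05 N and x of square_bottle in the frame of ware_board between -0.115 and 0.115 m and y of square_bottle in the frame of ware_board between -0.05 and 0.05 m and z of square_bottle in the frame of ware_board between 0.009 and 0.019 m and distance of cup from where it was at the start of the episode below 0.03 m), for 0.2 s.
2. the cup stands released in the middle of the banding wheel while both bottles still stand on the ware board (horizontal distance between cup and banding_wheel below 0.012 m and z of cup in the frame of banding_wheel between 0.05 and 0.06 m and angle between each of cup, round_bottle, square_bottle's own z axis and vertical below 0.12 rad and linear speed of each of cup, round_bottle, square_bottle below 0.03 m/s and angular speed of each of cup, round_bottle, square_bottle below 0.3 rad/s and contact force between each of cup, round_bottle, square_bottle and the fingers below 0.05 N and x of round_bottle in the frame of ware_board between -0.115 and 0.115 m and y of round_bottle in the frame of ware_board between -0.05 and 0.05 m and z of round_bottle in the frame of ware_board between 0.009 and 0.019 m and x of square_bottle in the frame of ware_board between -0.115 and 0.115 m and y of square_bottle in the frame of ware_board between -0.05 and 0.05 m and z of square_bottle in the frame of ware_board between 0.009 and 0.019 m), for 0.2 s.
At the end, for the whole second after the job is handed in: Cup upright on the banding wheel, round bottle upright on the round tile, square bottle upright on the square tile, each within 12 mm of the middle, released and at rest; lidded jar and kiln prop within 20 mm of where they began (horizontal distance between cup and banding_wheel below 0.012 m and z of cup in the frame of banding_wheel between 0.05 and 0.06 m and angle between each of cup, round_bottle, square_bottle's own z axis and vertical below 0.12 rad and linear speed of each of cup, round_bottle, square_bottle below 0.03 m/s and angular speed of each of cup, round_bottle, square_bottle below 0.3 rad/s and contact force between each of cup, round_bottle, square_bottle and the fingers below 0.05 N and horizontal distance between round_bottle and round_tile below 0.012 m and z of round_bottle in the frame of round_tile between 0.003 and 0.013 m and horizontal distance between square_bottle and square_tile below 0.012 m and z of square_bottle in the frame of square_tile between 0.003 and 0.013 m and distance of each of lidded_jar, kiln_prop from where it was at the start of the episode below 0.02 m); the robot touches nothing.
It fails at once if a bottle or the cup is tipped over (angle between any of round_bottle, square_bottle, cup's own z axis and vertical above 0.6 rad).
It fails at once if a bottle or the cup is dropped (falls unheld, faster than 0.6 m/s) ((contact force between round_bottle and the fingers below 0.05 N and linear speed of round_bottle above 0.6 m/s) or (contact force between square_bottle and the fingers below 0.05 N and linear speed of square_bottle above 0.6 m/s) or (contact force between cup and the fingers below 0.05 N and linear speed of cup above 0.6 m/s)).
It fails at once if the lidded jar or the kiln prop is pushed more than 20 mm or tipped over (distance of any of lidded_jar, kiln_prop from where it was at the start of the episode above 0.02 m or angle between any of lidded_jar, kiln_prop's own z axis and vertical above 0.6 rad).
It also fails if it takes over 104 s, if anything falls off the work surface, if the arm or the gripper's body presses on something with over 40 N, if the wrist force passes 120 N, or if a joint passes its speed limit or range.

## Working session

There is one attempt and no reset: what is moved stays moved. The work goes in short steps, Python scripts to look and compute and a tool call to move; the robot and the scene stay as the last step left them, time stands still between calls to the robot, and variables do not carry over. Pictures are saved under pics/ and viewed, at most 14 in all, crops included, and the job is handed in when it is done.

Besides the shell and the picture viewer there is one more tool, called after "Call:" as name(argument=value, ...) on one line, values as JSON. carry_out: Moves the arm, as the interface text tells. Its arguments: {"type":"object","properties":{"series":{"type":"string"},"jaw":{"type":"number"},"grip_force":{"type":"number"}},"required":["series"]}

```bash
ls; mkdir -p pics; cat > h.py <<'E'
import numpy as np, cv2
from workcell import bot, eyes, spot_in
from scipy.spatial.transform import Rotation as R
def cam(name):
    s=bot.read_state(); img,d=eyes.read_camera(name); c=eyes.get_calibration(name)
    if name=="wrist":
        T=np.eye(4);T[:3,:3]=R.from_rotvec(s["tcp_rot"]).as_matrix();T[:3,3]=s["tool_pos"];T=T@np.array(c["T_tool_cam"])
    else:
        T=np.eye(4);r=np.array(c["rotation"]);T[:3,:3]=r if r.shape==(3,3) else R.from_rotvec(r).as_matrix();T[:3,3]=c["position"]
    return img,d,np.array(c["K"]),np.array(c["distortion"]),T
def cloud(d,K,D,T):
    h,w=d.shape;v,u=np.mgrid[:h,:w]
    n=cv2.undistortPoints(np.stack([u,v],-1).reshape(-1,1,2).astype(np.float64),K,D).reshape(h,w,2)
    P=np.dstack([n*d[...,None],d])
    W=P@T[:3,:3].T+T[:3,3]; W[d==0]=np.nan
    return W
E
python3 - <<'E'
from h import *
s=bot.read_state();print(s["time"],s["tool_pos"],s["tcp_rot"],s["width"])
for n in ["top","scene"]:
    img,d,K,D,T=cam(n);cv2.imwrite(f"pics/{n}0.png",img);W=cloud(d,K,D,T);np.save(f"{n}0.npy",W);print(n,T[:3].round(3).tolist())
    for t in ["round_bottle","square_bottle","cup","round_tile","square_tile","tray","ware_board","banding_wheel","lidded_jar","kiln_prop"]:
        for r in spot_in(n,t)[:3]:
            c=r["rect"];p=W[min(479,max(0,int(c[1]))),min(639,max(0,int(c[0])))]
            print(t,round(r["score"],2),np.round(c).tolist(),p.round(3).tolist())
E
```

```text
pics
0.0 [ 0.29440015 -0.60663128  0.24392869] [-3.05961633e+00 -7.03116114e-01  6.78268455e-04] 0.9977139805420736
top [[-0.014, -0.987, 0.163, 0.389], [-1.0, 0.012, -0.012, 0.002], [0.01, -0.163, -0.987, 0.986]]
round_bottle 0.71 [265.0, 239.0, 44.0, 41.0] [0.524, 0.076, 0.158]
square_bottle 0.71 [323.0, 231.0, 38.0, 43.0] [0.535, -0.014, 0.16]
square_bottle 0.5 [294.0, 217.0, 178.0, 136.0] [0.583, 0.035, 0.048]
cup 0.88 [144.0, 180.0, 31.0, 30.0] [0.667, 0.321, 0.005]
cup 0.8 [288.0, 317.0, 29.0, 32.0] [0.408, 0.048, 0.002]
round_tile 0.7 [271.0, 246.0, 42.0, 42.0] [0.52, 0.07, 0.119]
square_tile 0.76 [323.0, 237.0, 47.0, 43.0] [0.533, -0.016, 0.124]
tray 0.84 [294.0, 213.0, 179.0, 134.0] [0.595, 0.036, 0.015]
ware_board 0.97 [477.0, 284.0, 81.0, 140.0] [0.459, -0.3, 0.012]
banding_wheel 0.87 [141.0, 280.0, 100.0, 96.0] [0.473, 0.304, 0.053]
banding_wheel 0.67 [293.0, 215.0, 176.0, 135.0] [0.584, 0.034, 0.059]
lidded_jar 0.56 [230.0, 198.0, 30.0, 30.0] [0.616, 0.145, 0.058]
kiln_prop 0.86 [345.0, 177.0, 24.0, 30.0] [0.653, -0.057, 0.055]
scene [[-0.228, 0.55, -0.804, 1.264], [0.97
[... 384 characters left out ...]
55 [353.0, 223.0, 18.0, 33.0] [0.432, 0.037, 0.045]
round_tile 0.57 [370.0, 271.0, 32.0, 19.0] [0.568, 0.095, 0.026]
square_tile 0.63 [315.0, 264.0, 44.0, 28.0] [0.582, -0.013, 0.035]
tray 0.7 [335.0, 281.0, 170.0, 98.0] [0.631, 0.037, 0.041]
ware_board 0.59 [201.0, 229.0, 97.0, 77.0] [0.493, -0.3, 0.013]
banding_wheel 0.87 [478.0, 258.0, 92.0, 61.0] [0.51, 0.302, 0.056]
banding_wheel 0.45 [335.0, 280.0, 169.0, 100.0] [0.63, 0.039, 0.043]
lidded_jar 0.84 [394.0, 286.0, 31.0, 32.0] [0.638, 0.147, 0.056]
kiln_prop 0.87 [281.0, 277.0, 23.0, 24.0] [0.663, -0.057, 0.054]
kiln_prop 0.48 [342.0, 278.0, 26.0, 39.0] [0.631, 0.052, 0.049]
kiln_prop 0.41 [366.0, 266.0, 43.0, 28.0] [0.569, 0.088, 0.041]
```

```bash
python3 - <<'E'
import cv2,numpy as np
a=cv2.imread("pics/top0.png")[130:350,180:420];b=cv2.imread("pics/scene0.png")[180:350,240:540]
cv2.imwrite("pics/topc.png",cv2.resize(a,None,fx=2.7,fy=2.7,interpolation=2));cv2.imwrite("pics/scc.png",cv2.resize(b,None,fx=2.6,fy=2.6,interpolation=2))
# measure
t=np.load("top0.npy");s=np.load("scene0.npy")
def sel(W,x0,x1,y0,y1,z0,z1):
    P=W.reshape(-1,3);m=(P[:,0]>x0)&(P[:,0]<x1)&(P[:,1]>y0)&(P[:,1]<y1)&(P[:,2]>z0)&(P[:,2]<z1);return P[m]
def rp(n,P):
    if len(P)<5: print(n,len(P));return
    r=cv2.minAreaRect((P[:,:2]*1000).astype(np.float32));c=cv2.minEnclosingCircle((P[:,:2]*1000).astype(np.float32))
    print(n,len(P),'z',np.median(P[:,2]).round(4),'rect',np.round(r[0],1),np.round(r[1],1),round(r[2],1),'circ',np.round(c[0],1),round(c[1],1))
for nm,W in (("top",t),("scene",s)):
    print(nm)
    rp("round neck",sel(W,.45,.65,.04,.12,.14,.17))
    rp("square neck",sel(W,.45,.65,-.06,.03,.14,.17))
    rp("wheel",sel(W,.36,.6,.2,.42,.048,.062))
    rp("board",sel(W,.25,.65,-.4,-.2,.009,.02))
    rp("cup",sel(W,.59,.68,.0,.1,.04,.075))
    rp("traywall",sel(W,.4,.8,-.15,.24,.041,.049))
E
```

```text
top
round neck 246 z 0.1684 rect [535.7  85.2] [31.5 31. ] 27.0 circ [536.2  85.3] 16.3
square neck 285 z 0.1686 rect [550.4 -16.5] [30.4 30.1] 10.8 circ [550.3 -16.1] 20.7
wheel 7117 z 0.0545 rect [473.2 305.5] [168.9 167.9] 20.5 circ [473.  306.3] 85.7
board 10227 z 0.0139 rect [ 419.7 -302.8] [341.7 132.6] 1.2 circ [ 419.7 -303.7] 181.7
cup 360 z 0.0504 rect [635.6  59.2] [94.2 74.9] 4.4 circ [634.8  61.4] 57.8
traywall 2915 z 0.0446 rect [599.   60.2] [396.9 359.7] 1.3 circ [613.4  90. ] 236.6
scene
round neck 329 z 0.1605 rect [540.   85.6] [32.4 31. ] 45.0 circ [538.8  84.9] 18.1
square neck 275 z 0.1579 rect [553.5 -15.1] [33.7 29.4] 5.3 circ [554.1 -15.6] 20.5
wheel 3273 z 0.0544 rect [476.8 305.2] [168.5 170.3] 53.7 circ [475.8 303. ] 87.2
board 3571 z 0.0133 rect [ 421.8 -303.7] [346.6 134.5] 1.6 circ [ 421.6 -306.5] 184.6
cup 373 z 0.0497 rect [636.7  56.9] [108.9  51.9] 21.5 circ [634.5  62.3] 57.1
traywall 2725 z 0.0447 rect [600.8  59.1] [398.6 360.8] 0.1 circ [624.8  80.8] 230.7
```

View pics/topc.png

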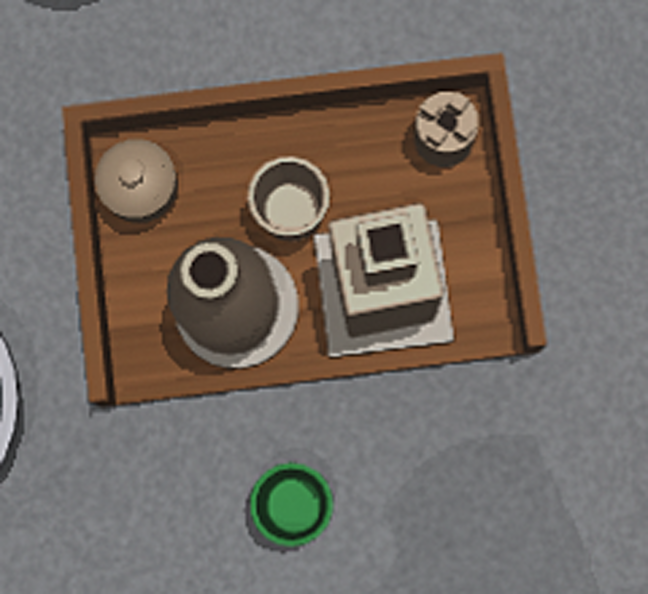

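View pics/scc.png

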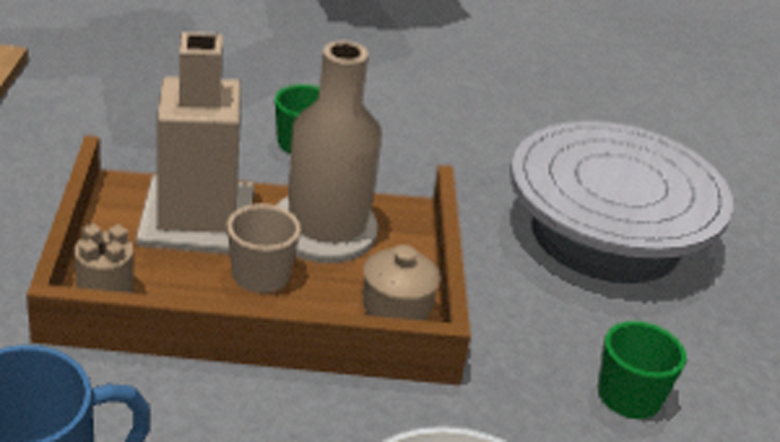

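View pics/top0.png

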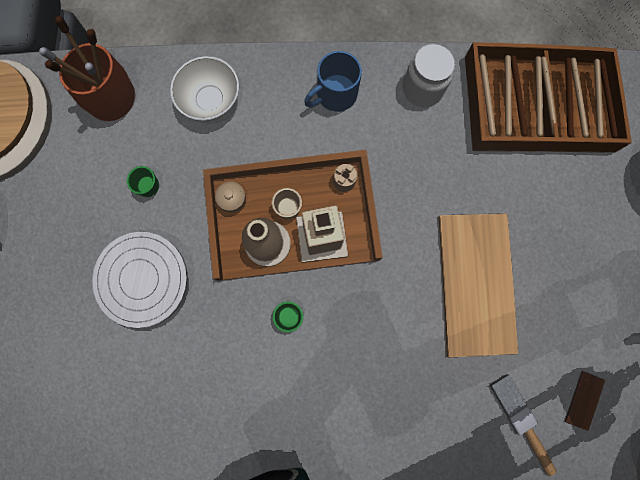

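The cup meant is the pale one inside the tray at top px (287,203). The other two cups, at (144,180) and (288,317), are green look-alikes, as the enlarged crop shows. I'll take the square bottle first because it is nearest the board, hovering above it to check from close up.

Call:
carry_out(series="0.02 0.045 0.005 -1.5;0.02 0.045 0.005 -1.5;0.02 0.045 0.005 -1.5;0.02 0.045 0.005 -1.5;0.02 0.045 0.005 -1.5;0.02 0.045 0.005 -1.5;0.02 0.045 0.005 -1.5;0.02 0.045 0.005 -1.5;0.02 0.045 0.005 -1.5;0.02 0.045 0.005 -1.5;0.02 0.045 0.005 -1.5;0.02 0.045 0.005 -1.5;0.01 0.05 0 0;0 0 0 0;0 0 0 0", jaw=0.4)

```text
time: 2.98
tool_pos: [0.5445, -0.0174, 0.3052]
tcp_rot: [3.133, 0.217, -0.001]
wrist_force: [-0.3, -0.6, -0.9]
width: 0.699
grip_force: 0.0
```

```bash
cat >> h.py <<'E'
def sel(W,x0,x1,y0,y1,z0,z1):
    P=W.reshape(-1,3);return P[(P[:,0]>x0)&(P[:,0]<x1)&(P[:,1]>y0)&(P[:,1]<y1)&(P[:,2]>z0)&(P[:,2]<z1)]
def rp(n,P):
    """outline of the biggest connected piece of points, on a 1 mm raster"""
    if len(P)<5: print(n,len(P));return
    o=P[:,:2].min(0)-.01;q=((P[:,:2]-o)*1000).astype(int);m=np.zeros(q.max(0)+12,np.uint8);m[q[:,0],q[:,1]]=255
    m=cv2.morphologyEx(m,cv2.MORPH_CLOSE,np.ones((7,7)))
    k,l,st,_=cv2.connectedComponentsWithStats(m);j=1+np.argmax(st[1:,4]);g=np.argwhere(l==j).astype(np.float32)+.5+o*1000
    g=g.astype(np.float32);r=cv2.minAreaRect(g);c=cv2.minEnclosingCircle(g)
    print(n,len(P),'z',np.median(P[:,2]).round(4),'rect',np.round(r[0],1),np.round(r[1],1),round(r[2],1),'circ',np.round(c[0],1),round(c[1],1))
def tool():
    s=bot.read_state();y=R.from_rotvec(s["tcp_rot"]).as_matrix()[:,1]
    print("t",round(s["time"],2),"tcp",np.round(s["tool_pos"],4),"yaw_y",np.degrees(np.arctan2(y[1],y[0])).round(1)%180,"w",round(s["width"],3),"gf",round(s["grip_force"],1))
E
python3 - <<'E'
from h import *
tool()
img,d,K,D,T=cam("wrist");cv2.imwrite("pics/w1.png",img);W=cloud(d,K,D,T);np.save("w1.npy",W);print(T[:3].round(3).tolist())
rp("sq neck",sel(W,.5,.6,-.06,.03,.16,.18))
rp("sq body",sel(W,.48,.62,-.08,.04,.116,.13))
rp("rd neck",sel(W,.48,.6,.03,.13,.16,.18))
rp("cup rim",sel(W,.59,.68,.0,.09,.05,.065))
t=np.load("top0.npy")
for n,W in (("top",t),("scene",np.load("scene0.npy"))):
    rp(n+" board",sel(W,.25,.65,-.4,-.2,.009,.02))
    rp(n+" cup rim",sel(W,.58,.68,.0,.09,.053,.065))
rp("top body",sel(t,.48,.62,-.08,.04,.116,.13))
E
```

```text
t 2.98 tcp [ 0.5445 -0.0174  0.3052] yaw_y 97.9 w 0.699 gf 0.0
[[0.137, -0.939, -0.315, 0.626], [-0.991, -0.129, -0.045, -0.005], [0.002, 0.318, -0.948, 0.433]]
sq neck 1741 z 0.1699 rect [552.8 -14.8] [31. 31.] 11.3 circ [552.9 -14.3] 20.8
sq body 2939 z 0.1235 rect [553.  -14.8] [60.4 60.6] 10.8 circ [553.2 -14.9] 40.9
rd neck 1620 z 0.1697 rect [538.7  87.3] [32. 32.] 90.0 circ [538.6  87.1] 16.6
cup rim 623 z 0.0571 rect [612.1  46.8] [52. 43.] 90.0 circ [608.1  47. ] 26.8
top board 10227 z 0.0139 rect [ 460.4 -302.5] [261.4 132.4] 0.6 circ [ 460.9 -302. ] 144.7
top cup rim 208 z 0.0571 rect [606.4  45.8] [51. 51.] 90.0 circ [605.7  45. ] 26.9
scene board 3571 z 0.0133 rect [ 462.6 -302.1] [263.9 131.4] 0.6 circ [ 462.9 -302.3] 145.4
scene cup rim 203 z 0.0568 rect [608.1  45.8] [53.7 52. ] 23.2 circ [608.6  44.5] 28.1
top body 876 z 0.1233 rect [550.6 -16.6] [60.7 60.5] 11.1 circ [551.4 -16.2] 41.5
```

View pics/w1.png

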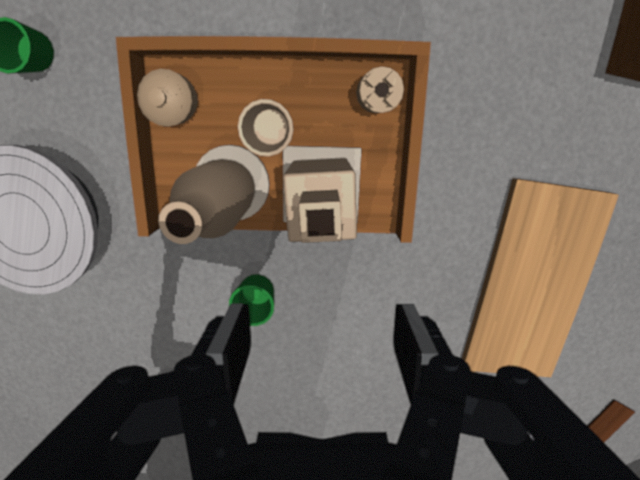

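The wrist picture shows the square neck at px (320,222), the round neck at (180,222), and the pale cup at (265,127). The heights and sizes match the given dimensions. Next: descend on the square neck and grip.

Call:
carry_out(series="0.008 0.003 -0.03 3;0 0 -0.04 0;0 0 -0.04 0;0 0 -0.03 0;0 0 -0.016 0;0 0 0 0;0 0 0 0", grip_force=50)

```text
time: 3.9
tool_pos: [0.5538, -0.0148, 0.1508]
tcp_rot: [3.127, 0.297, 0.004]
wrist_force: [0.5, -0.0, 0.2]
width: 0.701
grip_force: 0.0
```

Call:
carry_out(series="0 0 0 0;0 0 0 0;0 0 0 0;0 0 0 0;0 0 0 0;0 0 0 0;0 0 0 0;0 0 0 0", jaw=-1)

```text
time: 4.9
tool_pos: [0.5538, -0.0145, 0.1508]
tcp_rot: [3.127, 0.298, 0.004]
wrist_force: [0.1, -1.5, 5.8]
width: 0.346
grip_force: 50.9
```

Call:
carry_out(series="0 0 0.01 0;0 0 0.03 0;0 0 0.04 0;0 -0.02 0.01 0;-0.003 -0.034 0 0;-0.005 -0.035 0 0;-0.005 -0.035 0 0;-0.005 -0.035 0 0;-0.005 -0.035 0 0;-0.004 -0.035 0 0;-0.002 -0.03 0 0;0 -0.02 0 0;0 -0.008 0 0;0 0 0 0;0 0 0 0")

```text
time: 6.78
tool_pos: [0.5237, -0.3003, 0.2391]
tcp_rot: [-3.126, -0.299, 0.0]
wrist_force: [0.9, 0.3, -4.0]
width: 0.346
grip_force: 50.4
```

```bash
python3 - <<'E'
from h import *
tool()
for n in ("top","scene"):
    img,d,K,D,T=cam(n);W=cloud(d,K,D,T)
    if n=="scene":
        P=sel(W,.45,.6,-.37,-.25,.04,.25);print("bottle low",np.percentile(P[:,2],[0,.5,2]).round(4))
        cv2.imwrite("pics/s2.png",cv2.resize(img[100:340,80:400],None,fx=2,fy=2))
    np.save(n+"2.npy",W)
rp("tile",sel(np.load("top2.npy"),.47,.6,-.07,.03,.0165,.025))
rp("cup rim",sel(np.load("top2.npy"),.58,.68,.0,.09,.053,.065))
E
```

```text
t 6.78 tcp [ 0.5237 -0.3003  0.2391] yaw_y 100.9 w 0.346 gf 50.4
bottle low [0.1072 0.1095 0.1125]
tile 2019 z 0.0195 rect [550.2 -16.8] [85.9 84.4] 6.3 circ [550.8 -17. ] 58.0
cup rim 214 z 0.0568 rect [606.7  45.9] [52. 51.] 0.0 circ [605.9  44.9] 26.9
```

View pics/s2.png

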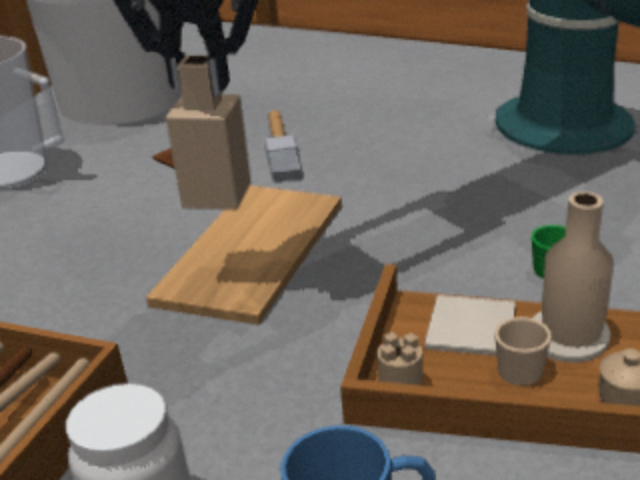

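The picture shows the square bottle held upright at px (205,150) over the board. The bare square tile is at (470,320), and the cup has not moved. Lowering it 94 mm.

Call:
carry_out(series="0 -0.001 -0.03 0;0 0 -0.03 0;0 0 -0.02 0;0 0 -0.008 0;0 0 -0.004 0;0 0 -0.002 0;0 0 0 0;0 0 0 0")

```text
time: 7.88
tool_pos: [0.5241, -0.3026, 0.1461]
tcp_rot: [3.127, 0.298, 0.002]
wrist_force: [0.4, -0.3, -4.3]
width: 0.341
grip_force: 50.3
```

Call:
carry_out(series="0 0 -0.001 0;0 0 -0.001 0;0 0 0 0;0 0 0 0")

```text
time: 8.38
tool_pos: [0.5242, -0.3026, 0.1448]
tcp_rot: [3.126, 0.298, 0.002]
wrist_force: [-2.2, 0.9, 5.0]
width: 0.339
grip_force: 51.7
```

Contact felt. Release, rise and go to the round bottle.

Call:
carry_out(series="0 0 0 0;0 0 0 0;0 0 0 0;0 0 0 0", jaw=0.2)

```text
time: 8.88
tool_pos: [0.5237, -0.3022, 0.1431]
tcp_rot: [-3.127, -0.298, 0.0]
wrist_force: [0.5, 0.3, -0.3]
width: 0.596
grip_force: 0.0
```

Call:
carry_out(series="0 0 0.02 0;0 0 0.04 0;0 0 0.04 0;0 0.02 0 0;0 0.045 0 0;0.002 0.045 0 0;0.002 0.045 0 0;0.002 0.045 0 0;0.002 0.045 0 0;0.002 0.045 0 0;0.002 0.045 0 0;0.003 0.035 0 0;0 0.02 0 0;0 0 0 0;0 0 0 0")

```text
time: 10.75
tool_pos: [0.5385, 0.087, 0.2432]
tcp_rot: [3.127, 0.298, -0.001]
wrist_force: [-0.4, -0.4, -1.1]
width: 0.603
grip_force: 0.0
```

```bash
python3 - <<'E'
from h import *
tool()
img,d,K,D,T=cam("wrist");W=cloud(d,K,D,T)
rp("rd neck",sel(W,.48,.6,.03,.13,.16,.18))
img,d,K,D,T=cam("top");W=cloud(d,K,D,T)
rp("sq neck on board",sel(W,.45,.6,-.37,-.25,.155,.175))
E
```

```text
t 10.75 tcp [0.5385 0.087  0.2432] yaw_y 100.9 w 0.603 gf 0.0
rd neck 2469 z 0.1699 rect [538.8  87.2] [31. 32.] 90.0 circ [538.2  87. ] 16.8
sq neck on board 390 z 0.1639 rect [ 521.  -303.5] [30.8 30.8] 11.3 circ [ 520.9 -303.9] 21.2
```

Call:
carry_out(series="0 0 -0.03 0;0 0 -0.04 0;0 0 -0.023 0;0 0 0 0;0 0 0 0")

```text
time: 11.48
tool_pos: [0.5395, 0.0872, 0.1514]
tcp_rot: [3.128, 0.296, 0.002]
wrist_force: [0.9, 0.5, 0.1]
width: 0.602
grip_force: 0.0
```

Call:
carry_out(series="0 0 0 0;0 0 0 0;0 0 0 0;0 0 0 0;0 0 0 0;0 0 0 0", jaw=-1)

```text
time: 12.22
tool_pos: [0.5401, 0.0876, 0.1522]
tcp_rot: [3.127, 0.298, 0.005]
wrist_force: [0.2, -1.6, 6.6]
width: 0.36
grip_force: 49.7
```

Call:
carry_out(series="0 0 0.01 0;0 0 0.03 0;0 0 0.04 0;-0.005 -0.015 0.01 0;-0.014 -0.035 0 0;-0.014 -0.04 0 0;-0.014 -0.04 0 0;-0.014 -0.04 0 0;-0.014 -0.04 0 0;-0.014 -0.04 0 0;-0.014 -0.04 0 0;-0.014 -0.04 0 0;-0.014 -0.035 0 0;-0.008 -0.02 0 0;0 -0.004 0 0;0 0 0 0;0 0 0 0")

```text
time: 14.35
tool_pos: [0.3996, -0.3004, 0.2398]
tcp_rot: [-3.126, -0.299, 0.001]
wrist_force: [0.8, -0.1, -3.8]
width: 0.358
grip_force: 50.3
```

Call:
carry_out(series="0 -0.001 -0.03 0;0 0 -0.03 0;0 0 -0.02 0;0 0 -0.008 0;0 0 -0.004 0;0 0 -0.001 0;0 0 -0.001 0;0 0 -0.001 0;0 0 0 0;0 0 0 0")

```text
time: 15.6
tool_pos: [0.4002, -0.3028, 0.1463]
tcp_rot: [3.126, 0.298, 0.002]
wrist_force: [-0.0, 0.3, 1.9]
width: 0.359
grip_force: 50.8
```

```bash
python3 - <<'E'
from h import *
tool();print(bot.read_state()["wrist_force"])
img,d,K,D,T=cam("top");W=cloud(d,K,D,T);np.save("top3.npy",W)
rp("rd neck",sel(W,.35,.45,-.37,-.25,.155,.168))
rp("rd tile",sel(W,.45,.6,.03,.14,.0165,.025))
rp("sq tile",sel(W,.45,.6,-.08,.03,.0165,.025))
E
```

```text
t 15.6 tcp [ 0.4002 -0.3028  0.1463] yaw_y 100.9 w 0.359 gf 50.8
[-0.02841167  0.30777654  1.93049573]
rd neck 1
rd tile 1611 z 0.0196 rect [539.3  82.1] [82. 81.] 90.0 circ [538.1  84. ] 43.6
sq tile 2027 z 0.0196 rect [548.3 -17.2] [89.9 84.3] 6.2 circ [550.9 -17. ] 58.0
```

Call:
carry_out(series="0 0 0 0;0 0 0 0;0 0 0 0;0 0 0 0", jaw=0.2)

```text
time: 16.15
tool_pos: [0.3997, -0.3022, 0.1452]
tcp_rot: [-3.127, -0.298, 0.0]
wrist_force: [-1.1, -0.4, 1.0]
width: 0.6
grip_force: 0.0
```

Call:
carry_out(series="0 0 0.02 0;0 0 0.04 0;0 0 0.04 0;0.01 0.02 0 0;0.02 0.032 0 -0.5;0.02 0.035 0 -0.5;0.02 0.035 0 -0.5;0.02 0.035 0 -0.5;0.02 0.035 0 -0.5;0.02 0.035 0 -0.5;0.02 0.035 0 -0.5;0.02 0.035 0 -0.5;0.02 0.035 0 -0.5;0.015 0.03 0 -0.5;0.003 0.02 0 0;0 0 0 0;0 0 0 0", jaw=0.8)

```text
time: 18.27
tool_pos: [0.6072, 0.0789, 0.2452]
tcp_rot: [3.137, 0.161, -0.001]
wrist_force: [0.1, -0.2, -0.1]
width: 0.898
grip_force: 0.0
```

```bash
python3 - <<'E'
from h import *
tool()
img,d,K,D,T=cam("wrist");cv2.imwrite("pics/w4.png",img);W=cloud(d,K,D,T)
rp("cup rim",sel(W,.57,.66,.0,.09,.05,.065))
rp("rd tile",sel(W,.45,.6,.02,.14,.0165,.025))
rp("sq tile",sel(W,.45,.6,-.08,.03,.0165,.025))
img,d,K,D,T=cam("top");W=cloud(d,K,D,T);cv2.imwrite("pics/t4.png",img)
rp("rd neck",sel(W,.35,.45,-.37,-.25,.155,.168));rp("sq neck",sel(W,.46,.6,-.37,-.25,.155,.168))
rp("rd tile",sel(W,.45,.6,.02,.14,.0165,.025))
rp("sq tile",sel(W,.45,.6,-.08,.03,.0165,.025))
E
```

```text
t 18.27 tcp [0.6072 0.0789 0.2452] yaw_y 95.9 w 0.898 gf 0.0
cup rim 1042 z 0.0572 rect [607.4  47.6] [53. 52.] 90.0 circ [607.6  47. ] 27.1
rd tile 5642 z 0.0197 rect [541.4  84.7] [83.4 83.2] 14.0 circ [541.2  84.4] 42.4
sq tile 6081 z 0.0199 rect [552.2 -14.9] [85.4 84.9] 6.4 circ [552.2 -15.2] 58.4
rd neck 369 z 0.164 rect [ 396.7 -304.1] [31. 33.] 0.0 circ [ 396.7 -304.1] 17.1
sq neck 387 z 0.1636 rect [ 520.6 -304. ] [30.8 31.5] 10.3 circ [ 521.5 -304.2] 20.9
rd tile 0
sq tile 1803 z 0.0196 rect [551.  -21.1] [85.4 75.2] 6.3 circ [551.3 -20.8] 55.3
```

View pics/w4.png

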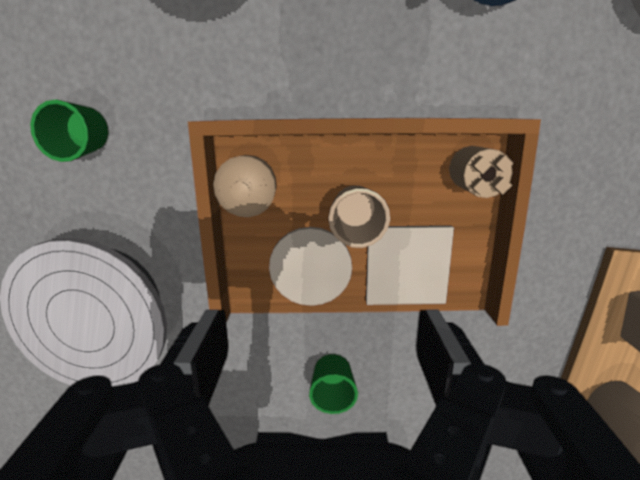

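The wrist picture shows the pale cup at px (360,217) with both tiles bare and the jar and prop clear of the finger line. Next: centre on the cup, descend and grip.

Call:
carry_out(series="0 -0.016 0 0;0 -0.016 0 0;0 0 -0.03 0;0 0 -0.04 0;0 0 -0.04 0;0 0 -0.04 0;0 0 -0.03 0;0 0 -0.02 0;0 0 -0.006 0;0 0 0 0;0 0 0 0", grip_force=30)

```text
time: 19.75
tool_pos: [0.609, 0.0477, 0.0409]
tcp_rot: [3.137, 0.161, 0.004]
wrist_force: [-0.6, -0.1, 0.6]
width: 0.902
grip_force: 0.0
```

Call:
carry_out(series="0 0 0 0;0 0 0 0;0 0 0 0;0 0 0 0;0 0 0 0;0 0 0 0;0 0 0 0", jaw=-1)

```text
time: 20.62
tool_pos: [0.6087, 0.0479, 0.0407]
tcp_rot: [-3.137, -0.161, -0.003]
wrist_force: [-1.0, -0.7, 5.6]
width: 0.6
grip_force: 30.9
```

Call:
carry_out(series="0 0 0.01 0;0 0 0.03 0;0 0 0.04 0;0 0 0.04 0;-0.008 0.015 0.01 0;-0.016 0.03 0 0;-0.02 0.04 0 0;-0.02 0.04 0 0;-0.02 0.04 0 0;-0.02 0.04 0 0;-0.016 0.03 0 0;-0.01 0.018 0 0;-0.003 0.006 0 0;0 0 0 0;0 0 0 0")

```text
time: 22.5
tool_pos: [0.4752, 0.3059, 0.1692]
tcp_rot: [3.137, 0.16, 0.0]
wrist_force: [-0.1, -0.9, -0.9]
width: 0.599
grip_force: 31.6
```

```bash
python3 - <<'E'
from h import *
tool()
img,d,K,D,T=cam("wrist");cv2.imwrite("pics/w5.png",img);W=cloud(d,K,D,T)
rp("wheel w",sel(W,.36,.6,.2,.42,.048,.062))
rp("cup w",sel(W,.43,.53,.25,.36,.15,.19))
img,d,K,D,T=cam("scene");W=cloud(d,K,D,T);rp("wheel s",sel(W,.36,.6,.2,.42,.048,.062))
P=sel(W,.43,.55,.25,.36,.08,.19);print(np.percentile(P[:,2],[0,1,5]))
E
```

```text
t 22.5 tcp [0.4752 0.3059 0.1692] yaw_y 95.8 w 0.599 gf 31.6
wheel w 36918 z 0.0547 rect [487.9 308.7] [142.7 169.2] 5.8 circ [474.4 307.5] 85.3
cup w 18059 z 0.1776 rect [479.  304.1] [57.7 63.8] 42.3 circ [482.9 307.6] 39.3
wheel s 3273 z 0.0544 rect [476.6 305.3] [167.8 171.2] 42.7 circ [475.9 305.1] 86.6
[0.13865781 0.14098421 0.1451732 ]
```

View pics/w5.png

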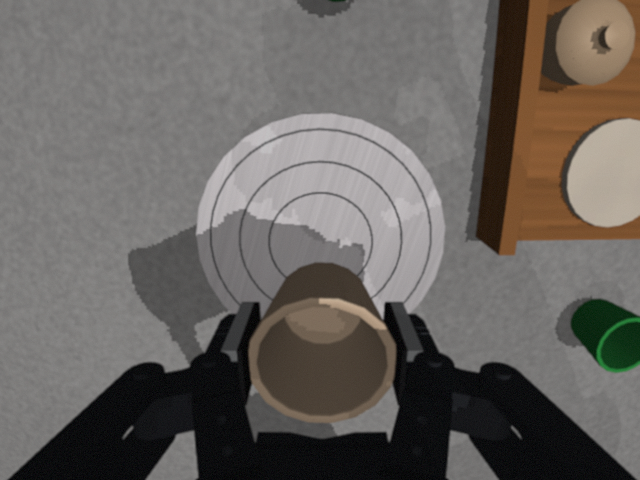

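The picture shows the cup held upright at px (323,358), above the wheel centred at about (320,240). TCP and wheel centre agree within 2 mm. Lowering about 85 mm.

Call:
carry_out(series="0 0.001 -0.03 0;0 0 -0.03 0;0 0 -0.015 0;0 0 -0.006 0;0 0 -0.002 0;0 0 0 0;0 0 0 0")

```text
time: 23.48
tool_pos: [0.4754, 0.3082, 0.0873]
tcp_rot: [-3.137, -0.161, -0.003]
wrist_force: [-0.4, -0.3, -1.9]
width: 0.599
grip_force: 31.6
```

Call:
carry_out(series="0 0 -0.001 0;0 0 -0.001 0;0 0 0 0;0 0 0 0")

```text
time: 23.98
tool_pos: [0.4747, 0.3077, 0.0842]
tcp_rot: [3.137, 0.161, -0.0]
wrist_force: [-0.2, 0.0, -0.9]
width: 0.597
grip_force: 31.6
```

Call:
carry_out(series="0 0 -0.001 0;0 0 -0.0005 0;0 0 0 0;0 0 0 0")

```text
time: 24.48
tool_pos: [0.475, 0.3078, 0.0837]
tcp_rot: [-3.137, -0.161, -0.001]
wrist_force: [-0.9, -1.4, 5.6]
width: 0.603
grip_force: 32.0
```

Contact. Release and rise straight up, then check.

Call:
carry_out(series="0 0 0 0;0 0 0 0;0 0 0 0;0 0 0 0", jaw=0.8)

```text
time: 24.98
tool_pos: [0.4746, 0.3077, 0.0826]
tcp_rot: [3.137, 0.161, -0.0]
wrist_force: [-0.2, 0.8, 0.2]
width: 0.897
grip_force: 0.0
```

Call:
carry_out(series="0 0 0.02 0;0 0 0.04 0;0 0 0.05 0;0 0 0.05 0;0 -0.02 0 0;0 -0.04 0 0;0 -0.05 0 0;0 -0.05 0 0;0 -0.04 0 0;0 0 0 0;0 0 0 0")

```text
time: 26.35
tool_pos: [0.4742, 0.1077, 0.242]
tcp_rot: [-3.137, -0.16, 0.002]
wrist_force: [-0.3, -0.4, 0.5]
width: 0.898
grip_force: 0.0
```

```bash
python3 - <<'E'
from h import *
tool()
for n in ("top","scene"):
    img,d,K,D,T=cam(n);W=cloud(d,K,D,T)
    rp("wheel",sel(W,.36,.6,.2,.42,.048,.062));rp("cup rim",sel(W,.43,.52,.25,.36,.096,.11))
    rp("rd neck",sel(W,.35,.45,-.37,-.25,.155,.17));rp("sq neck",sel(W,.46,.6,-.37,-.25,.155,.17))
E
```

```text
t 26.35 tcp [0.4742 0.1077 0.242 ] yaw_y 95.8 w 0.898 gf 0.0
wheel 2590 z 0.0546 rect [438.3 270.4] [ 91.1 105.9] 5.9 circ [433.8 269.6] 64.8
cup rim 55 z 0.1 rect [458.6 288.6] [ 9.3 32.8] 53.5 circ [460.6 291.3] 16.4
rd neck 371 z 0.1639 rect [ 396.7 -303.6] [33. 31.] 90.0 circ [ 396.3 -303.8] 17.4
sq neck 388 z 0.1636 rect [ 520.9 -303.8] [31.  30.9] 10.6 circ [ 521.5 -304. ] 20.9
wheel 2744 z 0.0545 rect [479.2 304.4] [169.4 165.5] 79.8 circ [475.2 303.6] 87.2
cup rim 150 z 0.0985 rect [476.1 305.4] [51.6 52.3] 45.0 circ [475.7 306.3] 27.4
rd neck 110 z 0.1631 rect [ 400.4 -303.1] [33.1 30.7] 23.2 circ [ 399.4 -301.4] 18.0
sq neck 170 z 0.163 rect [ 525.  -303.9] [33.1 31.8] 11.3 circ [ 524.8 -303. ] 20.5
```

The cup stands within 1 mm of the wheel's middle. Now the round bottle.

Call:
carry_out(series="-0.003 -0.02 0 0;-0.008 -0.04 0 0.5;-0.008 -0.045 0 0.5;-0.008 -0.045 0 0.5;-0.008 -0.045 0 0.5;-0.008 -0.045 0 0.5;-0.008 -0.045 0 0.5;-0.008 -0.045 0 0.5;-0.008 -0.04 0 0.5;-0.007 -0.03 0 0.5;0 -0.01 0 0.5;0 0 0 0;0 0 0 0", jaw=0.2)

```text
time: 28.08
tool_pos: [0.4012, -0.3011, 0.2426]
tcp_rot: [-3.126, -0.3, 0.0]
wrist_force: [0.2, 0.8, -1.8]
width: 0.602
grip_force: 0.0
```

```bash
python3 - <<'E'
from h import *
tool()
img,d,K,D,T=cam("wrist");W=cloud(d,K,D,T)
rp("rd neck",sel(W,.35,.45,-.37,-.25,.157,.17));rp("sq neck",sel(W,.46,.6,-.37,-.25,.157,.17))
E
```

```text
t 28.07 tcp [ 0.4012 -0.3011  0.2426] yaw_y 101.0 w 0.602 gf 0.0
rd neck 2264 z 0.164 rect [ 398.2 -303.3] [31. 31.] 90.0 circ [ 398.1 -303.5] 16.6
sq neck 3880 z 0.1639 rect [ 523.2 -303.3] [31.6 30.8] 11.3 circ [ 523.  -303.4] 20.8
```

Call:
carry_out(series="-0.002 -0.002 -0.03 0;0 0 -0.04 0;0 0 -0.027 0;0 0 0 0;0 0 0 0", grip_force=50)

```text
time: 28.75
tool_pos: [0.3996, -0.3043, 0.147]
tcp_rot: [3.126, 0.299, 0.002]
wrist_force: [0.2, -0.1, -0.8]
width: 0.6
grip_force: 0.0
```

Call:
carry_out(series="0 0 0 0;0 0 0 0;0 0 0 0;0 0 0 0;0 0 0 0;0 0 0 0", jaw=-1)

```text
time: 29.5
tool_pos: [0.3998, -0.3048, 0.1478]
tcp_rot: [3.126, 0.297, 0.004]
wrist_force: [-0.2, 2.4, 6.4]
width: 0.36
grip_force: 49.4
```

Call:
carry_out(series="0 0 0.01 0;0 0 0.03 0;0 0 0.04 0;0.005 0.015 0.02 0;0.013 0.035 0 0;0.015 0.04 0 0;0.015 0.04 0 0;0.015 0.04 0 0;0.015 0.04 0 0;0.015 0.04 0 0;0.015 0.04 0 0;0.015 0.04 0 0;0.013 0.035 0 0;0.006 0.018 0 0;0 0.005 0 0;0 0 0 0;0 0 0 0")

```text
time: 31.62
tool_pos: [0.5403, 0.0826, 0.2457]
tcp_rot: [3.127, 0.296, -0.001]
wrist_force: [0.4, 0.4, -4.2]
width: 0.361
grip_force: 50.6
```

```bash
python3 - <<'E'
from h import *
tool()
img,d,K,D,T=cam("scene");W=cloud(d,K,D,T);cv2.imwrite("pics/s6.png",cv2.resize(img[100:340,200:520],None,fx=2,fy=2))
P=sel(W,.5,.6,.04,.13,.075,.3);print(np.percentile(P[:,2],[0,1,3]))
E
```

```text
t 31.62 tcp [0.5403 0.0826 0.2457] yaw_y 100.8 w 0.361 gf 50.6
[0.11065986 0.11467058 0.11977867]
```

View pics/s6.png

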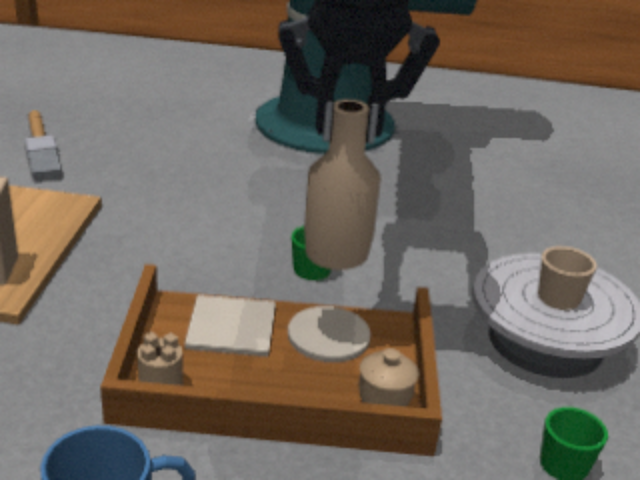

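The picture shows the round bottle upright at px (342,200) over the bare round tile at (330,332), with the cup standing on the wheel at (567,278). Lowering about 92 mm, slowly at the end.

Call:
carry_out(series="0.001 0.002 -0.03 0;0 0 -0.03 0;0 0 -0.02 0;0 0 -0.008 0;0 0 -0.003 0;0 0 -0.001 0;0 0 0 0;0 0 0 0")

```text
time: 32.67
tool_pos: [0.5422, 0.0858, 0.1546]
tcp_rot: [3.127, 0.298, 0.002]
wrist_force: [0.3, 0.1, -3.8]
width: 0.357
grip_force: 50.5
```

Call:
carry_out(series="0 0 -0.001 0;0 0 -0.001 0;0 0 0 0;0 0 0 0")

```text
time: 33.17
tool_pos: [0.5428, 0.086, 0.1539]
tcp_rot: [-3.127, -0.298, -0.004]
wrist_force: [-2.3, 0.4, 6.3]
width: 0.355
grip_force: 51.7
```

Contact. Release, then go to the square bottle.

Call:
carry_out(series="0 0 0 0;0 0 0 0;0 0 0 0;0 0 0 0", jaw=0.2)

```text
time: 33.67
tool_pos: [0.5416, 0.0857, 0.1516]
tcp_rot: [3.127, 0.298, -0.0]
wrist_force: [0.1, 1.0, 0.2]
width: 0.597
grip_force: 0.0
```

Call:
carry_out(series="0 0 0.02 0;0 0 0.04 0;0 0 0.03 0;0 -0.02 0 0;-0.002 -0.04 0 0;-0.002 -0.045 0 0;-0.002 -0.045 0 0;-0.002 -0.045 0 0;-0.002 -0.045 0 0;-0.002 -0.045 0 0;-0.002 -0.045 0 0;-0.002 -0.035 0 0;-0.002 -0.02 0 0;0 -0.003 0 0;0 0 0 0;0 0 0 0")

```text
time: 35.67
tool_pos: [0.5238, -0.3011, 0.2417]
tcp_rot: [-3.127, -0.3, 0.0]
wrist_force: [-0.4, 0.5, 0.3]
width: 0.597
grip_force: 0.0
```

```bash
python3 - <<'E'
from h import *
tool()
img,d,K,D,T=cam("wrist");W=cloud(d,K,D,T)
rp("sq neck",sel(W,.46,.6,-.37,-.25,.157,.17))
img,d,K,D,T=cam("top");W=cloud(d,K,D,T)
rp("rd neck",sel(W,.48,.6,.03,.14,.16,.175))
E
```

```text
t 35.67 tcp [ 0.5238 -0.3011  0.2417] yaw_y 101.0 w 0.597 gf 0.0
sq neck 2522 z 0.1639 rect [ 523.5 -302.9] [30.8 30.8] 11.3 circ [ 523.3 -302.8] 20.8
rd neck 356 z 0.1697 rect [539.3  86.3] [31. 32.] 90.0 circ [539.  86.] 16.3
```

Call:
carry_out(series="0 -0.0015 -0.03 0;0 0 -0.04 0;0 0 -0.026 0;0 0 0 0;0 0 0 0")

```text
time: 36.4
tool_pos: [0.5246, -0.3039, 0.1471]
tcp_rot: [3.126, 0.299, 0.002]
wrist_force: [0.0, 0.1, 0.4]
width: 0.601
grip_force: 0.0
```

Call:
carry_out(series="0 0 0 0;0 0 0 0;0 0 0 0;0 0 0 0;0 0 0 0;0 0 0 0", jaw=-1)

```text
time: 37.15
tool_pos: [0.5249, -0.3041, 0.1479]
tcp_rot: [3.126, 0.298, 0.005]
wrist_force: [0.6, 1.8, 6.4]
width: 0.342
grip_force: 50.6
```

Call:
carry_out(series="0 0 0.01 0;0 0 0.03 0;0 0 0.04 0;0 0.015 0.02 0;0.003 0.035 0 -0.5;0.005 0.04 0 -0.5;0.005 0.04 0 -0.5;0.005 0.04 0 -0.5;0.005 0.04 0 -0.5;0.003 0.035 0 -0.5;0.002 0.025 0 -0.5;0 0.013 0 -0.5;0 0.004 0 0;0 0 0 0;0 0 0 0")

```text
time: 39.02
tool_pos: [0.5516, -0.0176, 0.2457]
tcp_rot: [3.136, 0.187, -0.0]
wrist_force: [0.2, -0.9, -3.7]
width: 0.343
grip_force: 50.6
```

Call:
carry_out(series="0 0.002 -0.03 0;0 0 -0.03 0;0 0 -0.02 0;0 0 -0.008 0;0 0 -0.003 0;0 0 -0.001 0;0 0 0 0;0 0 0 0")

```text
time: 40.02
tool_pos: [0.5522, -0.0148, 0.1546]
tcp_rot: [3.136, 0.189, 0.002]
wrist_force: [-0.8, 0.2, -4.3]
width: 0.339
grip_force: 50.4
```

Call:
carry_out(series="0 0 -0.001 0;0 0 -0.001 0;0 0 0 0;0 0 0 0")

```text
time: 40.52
tool_pos: [0.5524, -0.0146, 0.154]
tcp_rot: [3.136, 0.189, 0.003]
wrist_force: [-3.0, 0.7, 6.3]
width: 0.346
grip_force: 52.0
```

Contact. Release and withdraw upward and back, away from everything.

Call:
carry_out(series="0 0 0 0;0 0 0 0;0 0 0 0;0 0 0 0", jaw=0.2)

```text
time: 41.02
tool_pos: [0.5517, -0.0148, 0.1516]
tcp_rot: [-3.136, -0.189, 0.0]
wrist_force: [-0.2, 0.2, -0.4]
width: 0.603
grip_force: 0.0
```

Call:
carry_out(series="0 0 0.02 0;0 0 0.04 0;0 0 0.04 0;0 -0.02 0.02 0;0 -0.04 0 0;0 -0.05 0 0;0 -0.05 0 0;0 -0.05 0 0;0 -0.04 0 0;0 0 0 0;0 0 0 0;0 0 0 0")

```text
time: 42.52
tool_pos: [0.5515, -0.264, 0.2714]
tcp_rot: [-3.135, -0.19, 0.001]
wrist_force: [1.2, -0.0, -0.2]
width: 0.596
grip_force: 0.0
```

```bash
python3 - <<'E'
from h import *
tool()
a=np.load("top0.npy");b=np.load("scene0.npy")
for n,o in (("top",a),("scene",b)):
    img,d,K,D,T=cam(n);W=cloud(d,K,D,T);print(n);cv2.imwrite(f"pics/{n}9.png",img)
    rp("rd neck",sel(W,.48,.6,.03,.14,.16,.175));rp("sq neck",sel(W,.48,.6,-.07,.03,.16,.175))
    rp("cup",sel(W,.43,.52,.25,.36,.096,.11));rp("wheel",sel(W,.36,.6,.2,.42,.048,.062))
    for q in (o,W): rp("jar",sel(q,.58,.68,.11,.18,.05,.075));rp("prop",sel(q,.62,.7,-.09,-.03,.05,.07))
i=cv2.imread("pics/scene9.png")[150:350,220:540];cv2.imwrite("pics/s9.png",cv2.resize(i,None,fx=2,fy=2))
E
```

```text
t 42.52 tcp [ 0.5515 -0.264   0.2714] yaw_y 96.9 w 0.596 gf 0.0
top
rd neck 357 z 0.1695 rect [539.2  85.8] [32.2 30.8] 7.1 circ [539.3  85.9] 16.5
sq neck 392 z 0.1698 rect [548.8 -14.8] [30.6 30.5] 6.7 circ [549.1 -14.6] 20.6
cup 249 z 0.1 rect [473.3 307.5] [52. 52.] 90.0 circ [473.1 306.4] 27.4
wheel 6494 z 0.0546 rect [473.8 305.2] [168. 168.] 0.0 circ [472.9 305.9] 85.7
jar 559 z 0.055 rect [620.5 146.8] [49.6 49.9] 54.0 circ [621.  147.5] 26.6
prop 414 z 0.055 rect [654.9 -59.5] [40.5 39.9] 56.3 circ [655.1 -60.4] 21.3
jar 553 z 0.0548 rect [621.9 148.1] [50.4 47.2] 53.1 circ [622.1 147.1] 26.4
prop 413 z 0.0549 rect [654.8 -60. ] [40.1 40.4] 48.8 circ [655.5 -60.3] 21.3
scene
rd neck 180 z 0.1684 rect [542.4  85.4] [32.  31.4] 32.0 circ [542.1  86.4] 16.7
sq neck 202 z 0.1696 rect [551.6 -14.4] [33.3 30.4] 3.8 circ [552.5 -13.9] 20.2
cup 146 z 0.0987 rect [475.6 306. ] [51.6 52.3] 15.9 circ [475.7 304.3] 28.4
wheel 2738 z 0.0545 rect [479.  304.6] [170.1 165. ] 77.6 circ [475.2 305.5] 86.5
jar 383 z 0.0555 rect [629.  146.9] [51.  44.4] 87.4 circ [625.2 147.2] 26.2
prop 320 z 0.057 rect [659.6 -59.5] [40.3 39. ] 14.0 circ [659.5 -59.5] 21.6
jar 374 z 0.0555 rect [627.6 146.5] [44. 48.] 0.0 circ [626.1 147.2] 25.0
prop 315 z 0.0571 rect [659.9 -59.3] [41.7 38.9] 18.4 circ [659.6 -60.1] 21.6
```

View pics/s9.png

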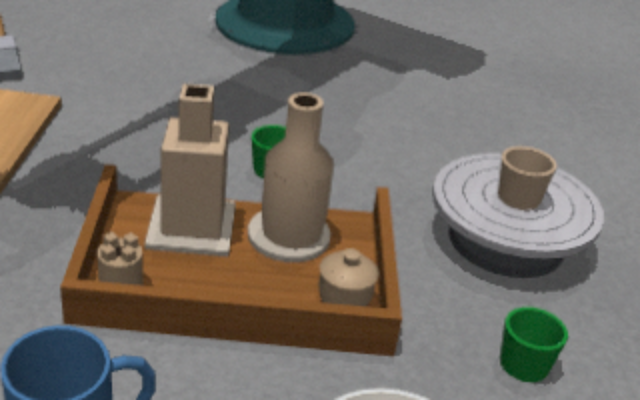

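Both bottles stand centred on their tiles, at px (195,165) and (297,175), and the cup stands on the wheel at (527,178). Everything is within about 3 mm of its place, and the jar and prop have not moved. Handing in.

```bash
python3 -c "
from workcell import bot
print(bot.finish_job())"
```

```text
the job is handed in; nothing more can be done
None
```

The job is handed in at about 43 s of the 104 s, with no verdict returned: by the last camera check the cup stands upright on the banding wheel and both bottles upright on their own tiles, each within about 3 mm of the middle, and the jar and kiln prop have not moved.

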